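# Square up the cards and hold a letter clip open over them

## Robot

A 6-joint arm with a two-finger parallel gripper is mounted at the origin on a cart in front of the work surface, level with it; the furniture and walls round the work are solid. World frame = base frame: x ahead of the robot, y to its left, z up, the work surface at z = 0. Lengths are in m, angles in rad, forces in N, time in s.
With the tool pointing down it reaches from about 0.225 to 0.725 m from the base axis. Payload 3.1 kg.
Tool frame: the origin (TCP) lies midway between the tips of the shut fingers; the grasp point (between the pads) lies 19 mm behind it; z points along the fingers, y is the line along which they close (so a half turn about z gives the same grasp; the last joint's range is limited). The gripper opens to 85 mm and grips with 20 to 120 N. Pads are 22 mm wide; open, the fingers measure 114 mm over their backs; the gripper's body (76 mm by 85 mm) begins 54 mm behind the grasp point. The pads swing forward as they close: fully open they stand 13 mm farther back than shut.
Start: joints at [-1.389, 0.048, 0.099, 1.622, 0, 1.443], TCP at [0.16, -0.5, 0.231] pointing down, gripper open.
Joint ranges: [-2.91, 2.91], [-0.99, 1.94], [-1.21, 1.42], [-2.12, 2.29], [-1.49, 1.47], [-3.14, 3.14]. Speed limits (rad/s): [2.79, 2.79, 3.14, 3.14, 3.14, 3.14].

## Interface

Orientations are given as a unit quaternion [x, y, z, w].
In Python, from station import ctrl, cams, workorder, finder gives the robot as it stands.
- The arm moves only by the tool send_rows, never from a script. Its argument "series" is a list that holds one entry, the list of rows, each a list of 7 numbers: the turn, a rotation vector about the tool's x, y, z scaled (see below), then the shift along the tool's x, y, z scaled (see below), then the closure, from 0 (fully open) to 1 (shut). In form: [[[rx, ry, rz, dx, dy, dz, claw], ...]]. A call has exactly 5 rows; each row is the pose to reach, as a shift and turn from the pose commanded when the call began, along the tool's axes at that moment; what a row does not reach only later rows make up. The controller multiplies each number of a shift by 0.1 m and each number of a turn by 60 degrees. A row lasts 1/12 s, in which the tool goes at most 41.7 mm and 7.16 degrees, less where a joint would pass 70% of its speed; a pose out of reach is approached as far as the arm can. A call with a number of a shift or a turn outside -1 to 1 is refused whole. A call with a gripper value outside its range is refused whole. The fingers move at their own pace and stop on an object; the grip force is fixed at half the most. Time passes only in rows, so rows that repeat a pose let the fingers close, or fill a call up. It gives the time, the measured TCP pose, the force, the opening and the grip force at its end, in the units of the state.
- ctrl.sense(): the state, without advancing time (a new reading comes with each control period).
- cams.camera(name): name is "scene" or "side" or "wrist"; returns a dict with "img" (420x560x3 uint8, red, green, blue), "mtx" (3x3 intrinsics, pixels), "origin" and "attitude" of the camera in the world; the wrist camera has in their place "T_tool_cam" (4x4, takes a point from camera to tool coordinates, whose origin is the TCP and whose axes are the flange's). Camera axes: x right, y down, z forward; pixel columns grow to the right and rows downward; lengths in m; the calibration is good to about 2 mm. A picture is of the moment at which its call begins: read the wrist's pose just before it. There is no depth.
- workorder.close_job(): hands the job in; it is judged then, once.
Trained networks look in a picture, given as the dict that the camera call returned (one of the last four; its "shot" number tells which), for a name from the list of things; names that differ only in an ending like _2 or _b are one class to them, and where a whole thing is asked for, a point or a joint stands for the part that bears it (a point fixed in the world has none). Each returns a list of dicts, best first, with "conf" (0 to 1); they miss things now and then, are a little off and sometimes report something else, mostly with a low value. They report only what shows in the picture. A call takes as long as a camera call.
- finder.masks_of(picture, thing): "mask" (420x560 bool, what is visible of it) and "position" ([row, column] in pixels, amid what is visible of it).
The state is a dict: "time_s": time; "qpos": joint angles; "joint_vel": joint speeds; "effort": joint torques, N m; "eef_pos": TCP position; "tcp_rot": TCP orientation; "wrist_force": force on the tool from outside, world axes, zero at the start; "moment": the same for the moment, N m; "width": finger opening in m; "gripper_force": force on a finger pad.
Only numpy, scipy, OpenCV 4.12 (cv2) and the standard library are available. Lean on these libraries where they do the work, as an engineer would, in place of code of your own. Each camera call takes 0.05 s, during which the arm holds its last target. There are 200 camera calls.

## Task

Push the sliding follower of the card stand up until the three leaning cards stand upright, snug against the back rest, and leave it there. Then take the red letter clip off the rim of the grey caddy by squeezing its levers, and bring it down over the middle of the cards' top edge so that one jaw hangs well past the edge on either side. Finish there, still holding the clip in the gripper, wide open and touching neither cards nor stand, so that I can slip a cover sheet in; do not disturb the mug, tape dispenser, stapler or pebble.

Things in the scene. Friction and masses are not known exactly. Their poses are not given: they have to be found in the camera images.
- card_stand: fixed wooden card stand, base 118 (x) x 132 (y) x 10 mm, origin at the centre of its underside. Cards stand on the base between side rails (26 mm high, x = +-50 mm). Back rest: inner face at y = -40 mm, top 52 mm up. The follower slides to the stand's -y. At first the cards lean back on the rest's top, feet out; the closing follower pushes the feet in and so stands the cards up
- follower (a joint): travel of the follower along the stand's -y, in m: 0 is farthest from the back rest, 0.044 has the upright 9 mm pack just closed between follower and rest, stop at 0.046. It takes about 1.5 N to slide and stays where it is left
- follower_grip (a point): centre of the top of the follower's black grip, a block 30 (stand x) x 14 mm (stand y), from 40 to 78 mm up on a steel upright; axes as the stand. The follower's plate (88 mm wide, top 49 mm up) begins 32 mm from the grip's face on the cards' side; behind the grip is free space. Grip across the 14 mm with fingers partly open (about 40 mm), or across the 30 mm, or push from behind
- pack_top (a point): fixed point of the stand: middle of the top edge of the pack when it stands upright and closed, 85 mm above the worktop, stand x = 0, stand y = -35.5 mm; axes as the stand (x along the cards' edge, y through their thickness, z up)
- card_1: stiff board card, blue, 85 wide (its x) x 3 thick (y) x 75 mm tall (z), 22 g, loose; origin at the middle of its bottom edge; nearest the back rest. It leans about 0.28 rad at the start
- card_2: the same, cream, in the middle
- card_3: the same, rust-brown with a pale panel, on the follower's side
- caddy: fixed grey open desk caddy, 85 (x) x 75 (y) x 70 mm tall, walls 4 mm; origin at the centre of its underside. The clip sits on the rim of its +y wall (wall centre at y = +35.5 mm). In the way: a fixed green stair panel at world x = 0.43 to 0.45 m, its top 0.27 m up at y = 0.07, sloping to 0.08 m at y = 0.37; and a black stair-rail post at x = 0.35 to 0.40, y = -0.06 to 0.04, from 0.48 m up
- clip: red steel letter clip, 70 g, 50 mm wide (its x), 76 mm tall, loose, jaws down, levers up. Origin on the pivot rod (6 mm thick, along x), 15 mm above the rim at first. The body is the half on the -y side (jaw a, lever a) and tilts as it opens. Jaws reach 34 mm below the pivot, levers 42 mm above. Levers are 34 mm wide, at first 60 mm apart over their tops; squeeze them along the clip's y
- clip_jaw (a joint): opening of the clip, rad: 0 = jaws 4 mm apart (as on the rim); 0.76 = fully open at its stop: levers parallel, 25 mm apart over their outsides, jaw tips 29 mm apart, mouth 20 mm or more up to the rod. The spring always closes it: about 8 N on the lever tops starts to open it, about 14 N holds it fully open; 20 to 25 N is a good grip
- lever_a (a point): middle of the top end of lever a (-y side of the clip), on the plate's middle
- lever_b (a point): the same for lever b (+y side)
- jaw_tip_a (a point): middle of the lower inner edge of jaw a, 34 mm below the pivot when the clip is on the rim
- jaw_tip_b (a point): the same for jaw b
- mug: green and white mug, 86 x 120 x 88 mm, loose bystander; origin at the centre of its underside
- tape_dispenser: grey tape dispenser, 52 x 136 x 77 mm, loose bystander; origin at the centre of its underside
- stapler: pale green stapler, 42 x 163 x 48 mm, loose bystander; origin at the centre of its underside
- pebble: grey stone paperweight, 51 x 69 x 26 mm, loose bystander; origin at the centre of its underside

How it is judged:
On the way, in this order (a step that is already met when the one before it is completed fails the run):
1. the follower is pushed up (within 3 mm of closed) and the three cards stand upright (within 5 degrees) (value of joint follower above 0.041 m and angle between each of card_1, card_2, card_3's own z axis and vertical below 0.09 rad), for 0.2 s.
2. the clip is off the caddy, lifted by the gripper (pivot over 0.115 m up) and squeezed open (over 0.6 rad) (value of joint clip_jaw above 0.6 rad and height (world z) of clip above 0.115 m and contact force between the fingers and clip above 2 N and contact force between clip and caddy below 0.3 N), for 0.2 s.
At the end, for the whole second after the job is handed in: Follower within 3 mm of closed, cards upright within 5 degrees. The gripper holds the clip still (over 3 N), open over 0.6 rad, within 20 mm of the middle and 0.2 rad of the edge, a jaw tip on each side at least 7 mm below the edge; it touches cards under 1 N and stand under 0.5 N (all of step 1 and z of each of card_1, card_2, card_3 in the frame of card_stand below 0.016 m and z of each of jaw_tip_a, jaw_tip_b in the frame of pack_top below -0.007 m and x of jaw_tip_a in the frame of pack_top between -0.02 and 0.02 m and x of jaw_tip_b in the frame of pack_top between -0.02 and 0.02 m and ((y of jaw_tip_a in the frame of pack_top below -0.0055 m and y of jaw_tip_b in the frame of pack_top above 0.0055 m) or (y of jaw_tip_b in the frame of pack_top below -0.0055 m and y of jaw_tip_a in the frame of pack_top above 0.0055 m)) and angle between the x axis of clip and the x axis of card_stand, either way round below 0.2 rad and value of joint clip_jaw above 0.6 rad and contact force between the fingers and clip above 3 N and contact force between clip and card_stand below 0.5 N and linear speed of clip below 0.03 m/s and contact force between clip and card_1 below 1 N and contact force between clip and card_2 below 1 N and contact force between clip and card_3 below 1 N); the arm keeps its last pose, push and grip.
It fails at once if the mug is moved more than 15 mm (distance of mug from where it was at the start of the episode above 0.015 m).
It fails at once if the tape dispenser is moved more than 15 mm (distance of tape_dispenser from where it was at the start of the episode above 0.015 m).
It fails at once if the stapler is moved more than 15 mm (distance of stapler from where it was at the start of the episode above 0.015 m).
It fails at once if the pebble is moved more than 15 mm (distance of pebble from where it was at the start of the episode above 0.015 m).
It also fails if it takes over 54 s, if anything falls off the work surface, if the arm or the gripper's body presses on something with over 40 N, if the wrist force passes 120 N, or if a joint passes its speed limit or range.

## Working session

There is one attempt and no reset: what is moved stays moved. The work goes in short steps, Python scripts to look and compute and a tool call to move; the robot and the scene stay as the last step left them, time stands still between calls to the robot, and variables do not carry over. Pictures are saved under pics/ and viewed, at most 10 in all, crops included, and the job is handed in when it is done.

Besides the shell and the picture viewer there is one more tool, called after "Request:" in YAML: its name, and indented under it one key for each argument. send_rows: Moves the arm, as the interface text tells. Its arguments: {"type":"object","properties":{"series":{"type":"array"}},"required":["series"]}

```bash
mkdir -p pics; ls
cat > h.py <<'E'
import numpy as np, cv2
from scipy.spatial.transform import Rotation as R
from station import ctrl,cams,workorder,finder
def save(p,n): cv2.imwrite('pics/'+n+'.png',cv2.cvtColor(p['img'],cv2.COLOR_RGB2BGR))
E
python3 - <<'E'
from h import *
s=ctrl.sense();print(s)
ims=[]
for n in ['scene','side']:
    p=cams.camera(n);ims.append(p['img']);print(n,p['mtx'],p['origin'],p['attitude'])
    for t in ['card_stand','follower_grip','card_1','caddy','clip','lever_a','jaw_tip_a','mug','tape_dispenser','stapler','pebble']:
        for d in finder.masks_of(p,t)[:3]: 
            r,c=np.nonzero(d['mask']);print(n,t,round(d['conf'],2),np.round(d['position']),len(r),r.min(),r.max(),c.min(),c.max())
    save(p,n)
E
```

```text
pics
{'time_s': 0.0, 'qpos': array([-1.38879330e+00,  4.87256138e-02,  9.75842801e-02,  1.62198014e+00,
        2.31314214e-07,  1.44297741e+00]), 'joint_vel': array([ 6.35297189e-04,  1.47964836e-03, -5.05105465e-05,  7.23680256e-04,
       -1.34227087e-03,  7.28939239e-04]), 'effort': array([-1.74084522e-03, -3.38787103e+01,  3.20012283e+01,  2.05681549e-02,
       -3.44845412e-04, -1.02832516e-06]), 'eef_pos': array([ 0.1599347 , -0.49940922,  0.23012342]), 'tcp_rot': array([ 9.88024604e-01,  1.54292031e-01, -3.13769881e-05, -1.16214820e-03]), 'wrist_force': array([ 0.06792303, -0.24464997, -0.451202  ]), 'moment': array([ 0.00117751, -0.01230942,  0.06429999]), 'gripper_force': 0.0, 'width': 0.08531454759706911}
scene [[514.68065399   0.         270.42833756]
 [  0.         514.68065399 209.92343804]
 [  0.           0.           1.        ]] [ 0.36465967 -0.42929392  0.91951095] [ 0.93387479 -0.16401761  0.05097971 -0.31365134]
scene card_stand 0.66 [192. 238.] 1799 159 225 208 261
scene follower_grip 0.73 [184. 233.] 834 160 199 212 261
scene card_1 0.6 [196. 241.] 267 188 204 
[... 944 characters left out ...]
.        ]] [0.55271515 1.0073884  0.43277052] [-0.00834065  0.82918581 -0.55886092 -0.00746996]
side card_stand 0.75 [291. 284.] 2944 261 310 248 319
side follower_grip 0.88 [283. 285.] 1735 264 302 250 318
side card_1 0.94 [253. 280.] 1332 238 268 260 308
side card_1 0.58 [221. 268.] 779 201 235 258 283
side caddy 0.85 [233. 253.] 638 212 256 246 289
side clip 0.91 [215. 271.] 953 193 234 257 283
side lever_a 0.89 [215. 267.] 990 192 235 257 284
side lever_a 0.74 [219. 270.] 720 202 234 258 283
side jaw_tip_a 0.79 [218. 267.] 952 193 234 257 283
side jaw_tip_a 0.78 [216. 274.] 704 202 234 258 283
side mug 0.61 [211. 358.] 979 191 240 348 371
side pebble 0.92 [267. 191.] 452 257 277 179 206
```

Run:
```python
import cv2
a=cv2.imread('pics/scene.png')[140:290,140:380];b=cv2.imread('pics/side.png')[170:320,200:400]
cv2.imwrite('pics/a.png',cv2.resize(a,(800,500),interpolation=cv2.INTER_CUBIC))
cv2.imwrite('pics/b.png',cv2.resize(b,(800,600),interpolation=cv2.INTER_CUBIC))
```

```text
(no output)
```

View pics/scene.png

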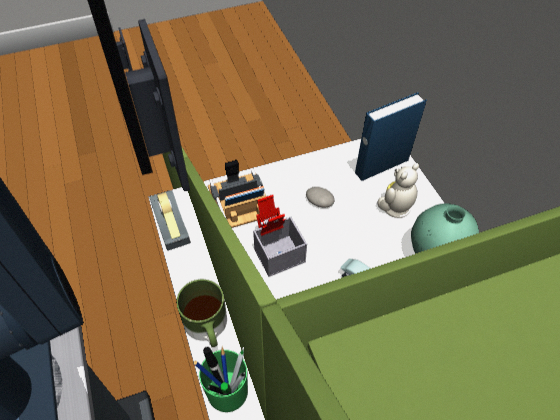

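View pics/a.png

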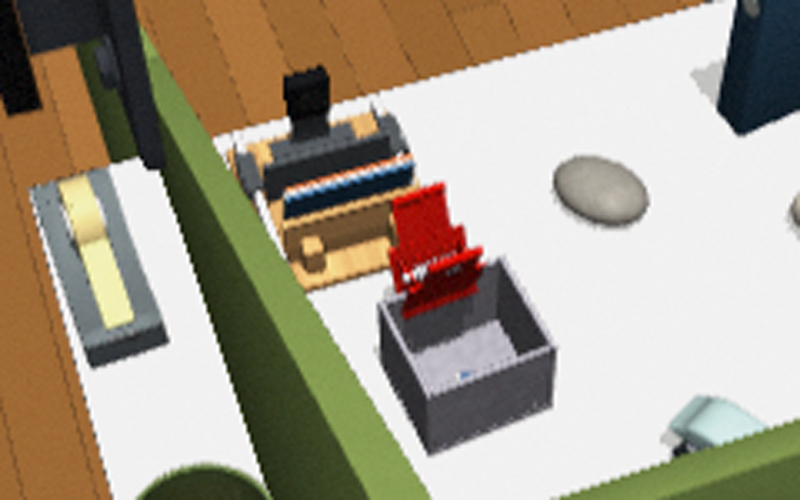

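View pics/b.png

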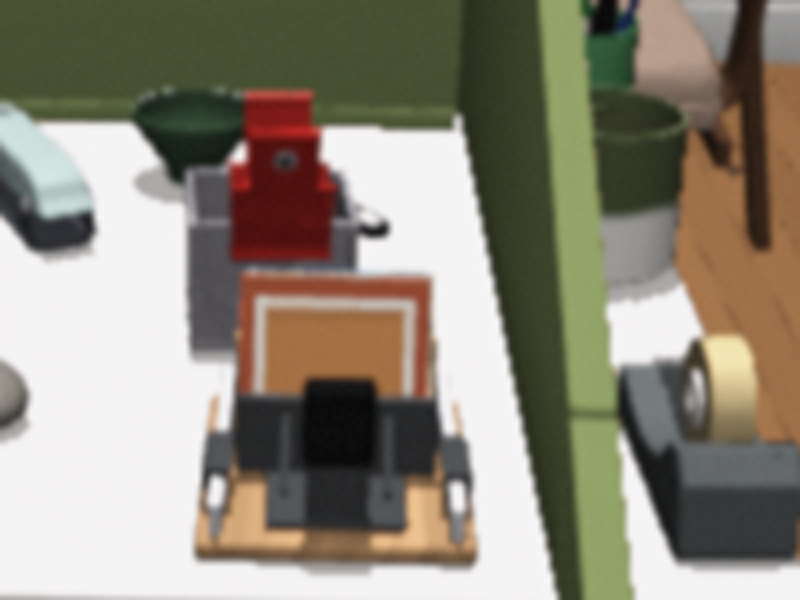

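The scene view shows the stand at about (235,192), the caddy at (280,248) and the red clip at (268,212), all behind the green panel. The side view shows the follower grip at about (285,275) and the clip at (270,215).

```bash
cat >> h.py <<'E'
def ray(p,uv):
    d=np.linalg.inv(p['mtx'])@np.array([uv[0],uv[1],1.]);return R.from_quat(p['attitude']).apply(d)
def onz(p,uv,z):
    d=ray(p,uv);o=np.array(p['origin']);return o+d*(z-o[2])/d[2]
def proj(p,X):
    c=R.from_quat(p['attitude']).inv().apply(np.atleast_2d(X)-p['origin'])@p['mtx'].T;return c[:,:2]/c[:,2:]
E
python3 - <<'E'
from h import *
S=cams.camera('scene');D=cams.camera('side')
a=lambda u,v:(140+u/3.3333,140+v/3.3333)
b=lambda u,v:(200+u/4,170+v/4)
print('caddy rim scene');[print(np.round(onz(S,a(*q),.07),4)) for q in [(380,303),(430,390),(555,347),(500,258)]]
print('caddy base scene');[print(np.round(onz(S,a(*q),.0),4)) for q in [(430,453),(550,408)]]
print('caddy side base');[print(np.round(onz(D,b(*q),0),4)) for q in [(192,352)]]
print('caddy side rim');[print(np.round(onz(D,b(*q),.07),4)) for q in [(188,225),(357,235)]]
print('stand side base');[print(np.round(onz(D,b(*q),0),4)) for q in [(196,558),(477,560)]]
print('stand scene base');[print(np.round(onz(S,a(*q),0),4)) for q in [(306,292)]]
print('grip top side z78');[print(np.round(onz(D,b(*q),.078),4)) for q in [(304,382),(375,382),(304,408),(375,408)]]
print('grip top scene z78');[print(np.round(onz(S,a(*q),.078),4)) for q in [(285,75),(325,67),(328,85),(289,96)]]
E
```

```text
caddy rim scene
[0.5267 0.1382 0.07  ]
[0.5343 0.0701 0.07  ]
[0.6137 0.0728 0.07  ]
[0.6066 0.1447 0.07  ]
caddy base scene
[0.5331 0.0686 0.    ]
[0.6141 0.0732 0.    ]
caddy side base
[0.6055 0.1529 0.    ]
caddy side rim
[0.6073 0.1541 0.07  ]
[0.5247 0.1619 0.07  ]
stand side base
[0.5924 0.3401 0.    ]
[0.4762 0.3371 0.    ]
stand scene base
[0.4973 0.2099 0.    ]
grip top side z78
[0.5495 0.3313 0.078 ]
[0.521  0.3299 0.078 ]
[0.5494 0.353  0.078 ]
[0.5216 0.3518 0.078 ]
grip top scene z78
[0.5249 0.3281 0.078 ]
[0.5519 0.3258 0.078 ]
[0.5489 0.3098 0.078 ]
[0.522  0.3094 0.078 ]
```

Run:
```python
from h import *
S=cams.camera('scene');D=cams.camera('side')
for z in (.48,.6,.8):
    print(z,[np.round(proj(S,[x,y,z])[0]) for x in(.35,.40) for y in(-.06,.04)])
print('panel',np.round(proj(S,[[.44,.07,.27],[.44,.37,.08],[.43,.37,0],[.45,.07,.27]])))
for n,uv,z in [('mug',(205,308),.05),('tape',(168,218),.04),('cup',(222,375),.1),('junction',(268,303),.27),('wallR',(560,208),.27),('darkthing low',(180,185),.2),('darkthing hi',(145,20),.5)]: print(n,np.round(onz(S,uv,z),3))
W=cams.camera('wrist');print(W['T_tool_cam'])
```

```text
0.48 [array([146., 203.]), array([129., 141.]), array([190., 190.]), array([170., 130.])]
0.6 [array([119., 121.]), array([102.,  56.]), array([173., 108.]), array([151.,  46.])]
0.8 [array([  36., -131.]), array([  25., -185.]), array([ 121., -143.]), array([  97., -193.])]
panel [[212. 208.]
 [183. 159.]
 [184. 183.]
 [218. 206.]]
mug [0.39  0.018 0.05 ]
tape [0.372 0.252 0.04 ]
cup [ 0.383 -0.131  0.1  ]
junction [ 0.468 -0.118  0.27 ]
wallR [ 0.956 -0.12   0.27 ]
darkthing low [0.408 0.194 0.2  ]
darkthing hi [0.416 0.249 0.5  ]
[[ 5.15387477e-05 -9.59774200e-01 -2.80773007e-01  7.18943017e-02]
 [ 9.99999965e-01 -2.33268072e-05  2.63298863e-04  1.49918808e-04]
 [-2.59256994e-04 -2.80773011e-01  9.59774166e-01 -1.43063531e-01]
 [ 0.00000000e+00  0.00000000e+00  0.00000000e+00  1.00000000e+00]]
```

```bash
cat >> h.py <<'E'
def Q(yaw): return R.from_rotvec([0,0,yaw])*R.from_rotvec([np.pi,0,0])
def plan(wps,p0=None,r0=None):
    s=ctrl.sense();p=np.array(s['eef_pos']) if p0 is None else np.array(p0);r=R.from_quat(s['tcp_rot']) if r0 is None else r0
    for x,y,z,yaw in wps:
        q=np.array([x,y,z]);t=Q(yaw)
        print(np.round((r.inv()*t).as_rotvec()/(np.pi/3),3),np.round(r.inv().apply(q-p)/.1,3));p,r=q,t
E
python3 - <<'E'
from h import *
plan([(.20,-.4,.23,.88),(.23,-.29,.23,1.45),(.24,-.18,.22,2.0),(.245,-.08,.22,2.55),(.245,.03,.22,3.0),(.25,.13,.24,3.1416),(.29,.22,.29,3.1416),(.36,.28,.3,3.1416),(.45,.31,.31,3.1416)])
E
```

```text
[-0.    -0.    -0.544] [ 0.686 -0.83   0.013]
[ 0.     0.    -0.544] [ 1.039 -0.47  -0.   ]
[-0.     0.    -0.525] [ 1.104 -0.033  0.1  ]
[ 0.     0.    -0.525] [0.888 0.462 0.   ]
[ 0.    0.   -0.43] [0.613 0.913 0.   ]
[-0.     0.    -0.135] [ 0.092  0.997 -0.2  ]
[0. 0. 0.] [-0.4  0.9 -0.5]
[0. 0. 0.] [-0.7  0.6 -0.1]
[0. 0. 0.] [-0.9  0.3 -0.1]
```

Request:
send_rows:
  series:
    - [[0,0,-0.11,0.14,-0.17,0,0],[0,0,-0.22,0.28,-0.33,0,0],[0,0,-0.33,0.41,-0.5,0,0],[0,0,-0.44,0.55,-0.66,0,0],[0,0,-0.544,0.69,-0.83,0,0]]

```text
time_s: 1.87
eef_pos: [0.2007, -0.3991, 0.2313]
tcp_rot: [0.904, 0.428, 0.0, 0.0]
wrist_force: [-0.3, -0.8, -0.2]
width: 0.0855
gripper_force: 0.0
```

Request:
send_rows:
  series:
    - [[0,0,-0.11,0.2,-0.09,0,0],[0,0,-0.22,0.4,-0.19,0,0],[0,0,-0.33,0.6,-0.28,0,0],[0,0,-0.44,0.8,-0.38,0,0],[0,0,-0.544,1.0,-0.47,0,0]]

```text
time_s: 2.28
eef_pos: [0.2281, -0.2918, 0.2314]
tcp_rot: [0.747, 0.665, -0.0, 0.0]
wrist_force: [-0.2, 0.4, 0.6]
width: 0.0854
gripper_force: 0.0
```

Request:
send_rows:
  series:
    - [[0,0,-0.1,0.2,-0.01,0.02,0],[0,0,-0.2,0.4,-0.01,0.04,0],[0,0,-0.31,0.6,-0.02,0.06,0],[0,0,-0.42,0.8,-0.02,0.08,0],[0,0,-0.525,1.0,-0.03,0.1,0]]

```text
time_s: 2.7
eef_pos: [0.2372, -0.1924, 0.2213]
tcp_rot: [0.539, 0.843, -0.0, 0.0]
wrist_force: [1.2, -0.2, 0.2]
width: 0.0853
gripper_force: 0.0
```

Request:
send_rows:
  series:
    - [[0,0,-0.1,0.2,0.09,0,0],[0,0,-0.2,0.4,0.18,0,0],[0,0,-0.31,0.6,0.28,0,0],[0,0,-0.42,0.8,0.37,0,0],[0,0,-0.525,1.0,0.46,0,0]]

```text
time_s: 3.12
eef_pos: [0.2373, -0.0823, 0.2215]
tcp_rot: [0.29, 0.957, -0.0, 0.0]
wrist_force: [1.2, 0.2, -0.2]
width: 0.0852
gripper_force: 0.0
```

Request:
send_rows:
  series:
    - [[0,0,-0.09,0.12,0.18,0,0],[0,0,-0.17,0.24,0.36,0,0],[0,0,-0.26,0.36,0.55,0,0],[0,0,-0.35,0.49,0.73,0,0],[0,0,-0.43,0.61,0.91,0,0]]

```text
time_s: 3.53
eef_pos: [0.2375, 0.0273, 0.2216]
tcp_rot: [0.069, 0.998, -0.0, 0.001]
wrist_force: [0.4, -0.7, 0.5]
width: 0.0852
gripper_force: 0.0
```

Request:
send_rows:
  series:
    - [[0,0,-0.03,0.02,0.2,-0.04,0],[0,0,-0.06,0.04,0.4,-0.08,0],[0,0,-0.09,0.06,0.6,-0.12,0],[0,0,-0.12,0.07,0.8,-0.16,0],[0,0,-0.135,0.09,1.0,-0.2,0]]

```text
time_s: 3.95
eef_pos: [0.243, 0.1277, 0.2417]
tcp_rot: [-0.0, 1.0, 0.0, 0.001]
wrist_force: [1.0, 1.2, -0.7]
width: 0.0857
gripper_force: 0.0
```

Request:
send_rows:
  series:
    - [[0,0,0,-0.08,0.18,-0.1,0],[0,0,0,-0.16,0.36,-0.2,0],[0,0,0,-0.24,0.54,-0.3,0],[0,0,0,-0.32,0.72,-0.4,0],[0,0,0,-0.4,0.9,-0.5,0]]

```text
time_s: 4.37
eef_pos: [0.2833, 0.2176, 0.2919]
tcp_rot: [0.0, 1.0, 0.0, 0.0]
wrist_force: [-1.2, -0.2, 0.4]
width: 0.0855
gripper_force: 0.0
```

Request:
send_rows:
  series:
    - [[0,0,0,-0.14,0.12,-0.02,0],[0,0,0,-0.28,0.24,-0.04,0],[0,0,0,-0.42,0.36,-0.06,0],[0,0,0,-0.56,0.48,-0.08,0],[0,0,0,-0.7,0.6,-0.1,0]]

```text
time_s: 4.78
eef_pos: [0.3539, 0.2772, 0.3014]
tcp_rot: [0.0, 1.0, 0.0, 0.0]
wrist_force: [-0.1, 0.4, -0.4]
width: 0.0856
gripper_force: 0.0
```

Request:
send_rows:
  series:
    - [[0,0,0,-0.18,0.06,-0.02,0],[0,0,0,-0.36,0.12,-0.04,0],[0,0,0,-0.54,0.18,-0.06,0],[0,0,0,-0.72,0.24,-0.08,0],[0,0,0,-0.9,0.3,-0.1,0]]

```text
time_s: 5.2
eef_pos: [0.4441, 0.3067, 0.3113]
tcp_rot: [0.001, 1.0, -0.0, -0.0]
wrist_force: [0.8, -0.6, -0.8]
width: 0.0856
gripper_force: 0.0
```

```bash
cat >> h.py <<'E'
def wrist():
    s=ctrl.sense();W=cams.camera('wrist');T=np.eye(4);T[:3,:3]=R.from_quat(s['tcp_rot']).as_matrix();T[:3,3]=s['eef_pos']
    T=T@W['T_tool_cam'];W['origin']=T[:3,3];W['attitude']=R.from_matrix(T[:3,:3]).as_quat();return W
E
python3 - <<'E'
from h import *
import pickle
W=wrist();save(W,'w1');pickle.dump(W,open('w1.pkl','wb'))
E
```

```text
(no output)
```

View pics/w1.png

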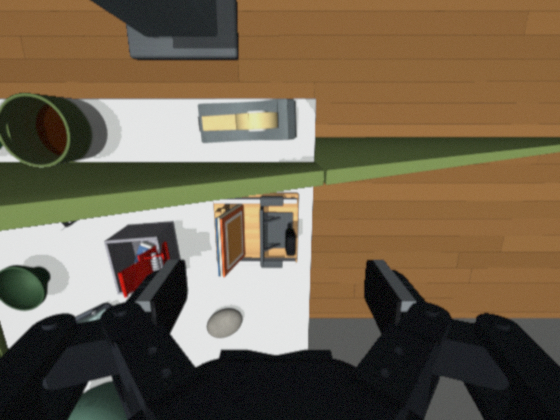

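The wrist view shows the stand at around (258,230), with the grip at (290,238). The clip is at (143,265) on the caddy's right rim, and the panel runs above both.

Run:
```python
import cv2
a=cv2.imread('pics/w1.png')[180:310,100:310]
cv2.imwrite('pics/w1c.png',cv2.resize(a,(798,494),interpolation=cv2.INTER_CUBIC))
```

```text
(no output)
```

View pics/w1c.png

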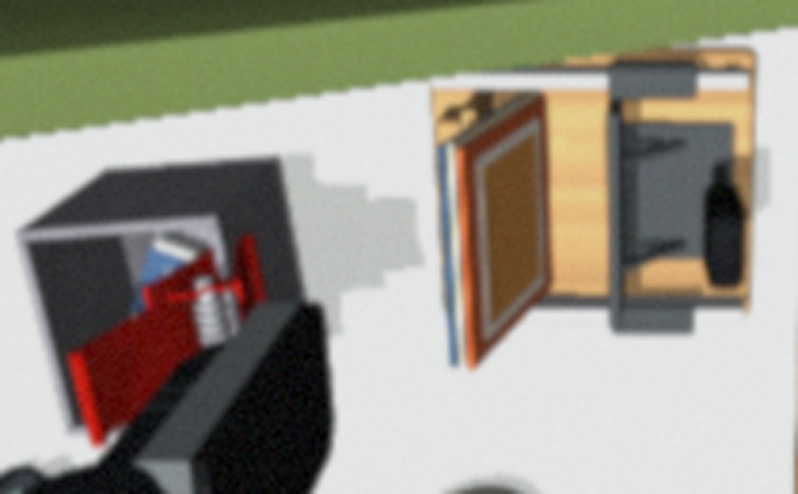

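Run:
```python
from h import *
import pickle
W=pickle.load(open('w1.pkl','rb'))
c=lambda u,v:(100+u/3.8,180+v/3.8)
def P(n,z,l):
    print(n,[np.round(onz(W,c(*q),z)[:2],4).tolist() for q in l])
P('base top +y corners',.01,[(755,50),(748,312)])
P('base top -y,-x',.01,[(432,88)])
P('grip top +x edge',.078,[(710,285),(742,285)])
P('plate top',.049,[(612,110),(618,325)])
P('caddy base',0,[(107,172),(280,157)])
P('caddy rim',.07,[(22,232),(218,213),(68,430)])
P('clip rod top',.088,[(165,297),(240,285)])
P('lever a top ends',.127,[(70,355),(95,440)])
```

```text
base top +y corners [[0.4786, 0.3421], [0.5938, 0.3415]]
base top -y,-x [[0.4942, 0.212]]
grip top +x edge [[0.5493, 0.3223], [0.5493, 0.3338]]
plate top [[0.492, 0.2865], [0.58, 0.2875]]
caddy base [[0.5335, 0.0705], [0.5269, 0.1441]]
caddy rim [[0.5318, 0.0728], [0.5245, 0.1447], [0.6134, 0.0773]]
clip rod top [[0.549, 0.1301], [0.5444, 0.157]]
lever a top ends [[0.5505, 0.116], [0.5814, 0.1196]]
```

Request:
send_rows:
  series:
    - [[0,0,0,-0.18,0.12,0,1],[0,0,0,-0.36,0.24,0,1],[0,0,0,-0.54,0.36,0,1],[0,0,0,-0.72,0.48,0,1],[0,0,0,-0.91,0.6,0,1]]

```text
time_s: 5.67
eef_pos: [0.5347, 0.3667, 0.3114]
tcp_rot: [0.001, 1.0, 0.0, -0.0]
wrist_force: [-0.2, 0.6, 0.5]
width: 0.0259
gripper_force: 0.0
```

Request:
send_rows:
  series:
    - [[0,0,0,0,0,0.2,1],[0,0,0,0,0,0.4,1],[0,0,0,0,0,0.6,1],[0,0,0,0,0,0.8,1],[0,0,0,0,0,1,1]]

```text
time_s: 6.08
eef_pos: [0.5342, 0.3663, 0.2102]
tcp_rot: [0.001, 1.0, -0.0, -0.0]
wrist_force: [0.3, -0.1, 0.9]
width: -0.0001
gripper_force: 0.0
```

Request:
send_rows:
  series:
    - [[0,0,0,0,0,0.2,1],[0,0,0,0,0,0.4,1],[0,0,0,0,0,0.6,1],[0,0,0,0,0,0.8,1],[0,0,0,0,0,1,1]]

```text
time_s: 6.5
eef_pos: [0.534, 0.3661, 0.1103]
tcp_rot: [0.001, 1.0, -0.0, -0.0]
wrist_force: [0.2, 0.2, -0.2]
width: 0.0004
gripper_force: 0.0
```

Request:
send_rows:
  series:
    - [[0,0,0,0,0,0.1,1],[0,0,0,0,0,0.2,1],[0,0,0,0,0,0.3,1],[0,0,0,0,0,0.4,1],[0,0,0,0,0,0.53,1]]

```text
time_s: 6.92
eef_pos: [0.5355, 0.3669, 0.0592]
tcp_rot: [0.001, 1.0, 0.001, 0.001]
wrist_force: [0.2, 0.7, 0.9]
width: -0.0002
gripper_force: 0.0
```

Request:
send_rows:
  series:
    - [[0,0,0,0,-0.05,0,1],[0,0,0,0,-0.1,0,1],[0,0,0,0,-0.15,0,1],[0,0,0,0,-0.2,0,1],[0,0,0,0,-0.25,0,1]]

```text
time_s: 7.33
eef_pos: [0.5349, 0.3414, 0.0593]
tcp_rot: [0.001, 1.0, 0.001, 0.001]
wrist_force: [-0.3, 1.8, -1.0]
width: -0.0
gripper_force: 0.9
```

Request:
send_rows:
  series:
    - [[0,0,0,0,-0.05,0,1],[0,0,0,0,-0.1,0,1],[0,0,0,0,-0.15,0,1],[0,0,0,0,-0.2,0,1],[0,0,0,0,-0.25,0,1]]

```text
time_s: 7.75
eef_pos: [0.5348, 0.3162, 0.0591]
tcp_rot: [0.001, 1.0, 0.001, 0.001]
wrist_force: [0.6, 1.6, 1.8]
width: 0.0
gripper_force: 1.1
```

Request:
send_rows:
  series:
    - [[0,0,0,0,-0.02,0,1],[0,0,0,0,-0.04,0,1],[0,0,0,0,-0.06,0,1],[0,0,0,0,-0.08,0,1],[0,0,0,0,-0.09,0,1]]

```text
time_s: 8.17
eef_pos: [0.5345, 0.3094, 0.0585]
tcp_rot: [0.0, 1.0, 0.003, 0.0]
wrist_force: [0.3, 7.8, 0.4]
width: 0.0002
gripper_force: 4.1
```

Request:
send_rows:
  series:
    - [[0,0,0,0,-0.01,0,1],[0,0,0,0,-0.02,0,1],[0,0,0,0,-0.03,0,1],[0,0,0,0,-0.03,0,1],[0,0,0,0,-0.03,0,1]]

```text
time_s: 8.58
eef_pos: [0.5344, 0.3094, 0.0586]
tcp_rot: [-0.001, 1.0, 0.005, 0.0]
wrist_force: [1.3, 13.8, -1.6]
width: 0.0001
gripper_force: 6.2
```

Run:
```python
from h import *
D=cams.camera('side');S=cams.camera('scene')
print(ctrl.sense()['wrist_force'])
a=cv2.resize(D['img'][170:320,200:350],(400,400),interpolation=cv2.INTER_CUBIC)
b=cv2.resize(S['img'][140:240,190:290],(400,400),interpolation=cv2.INTER_CUBIC)
cv2.imwrite('pics/c.png',np.hstack([a,b])[:,:,::-1])
```

```text
[ 0.81136505 12.06775952 -1.01271729]
```

View pics/c.png

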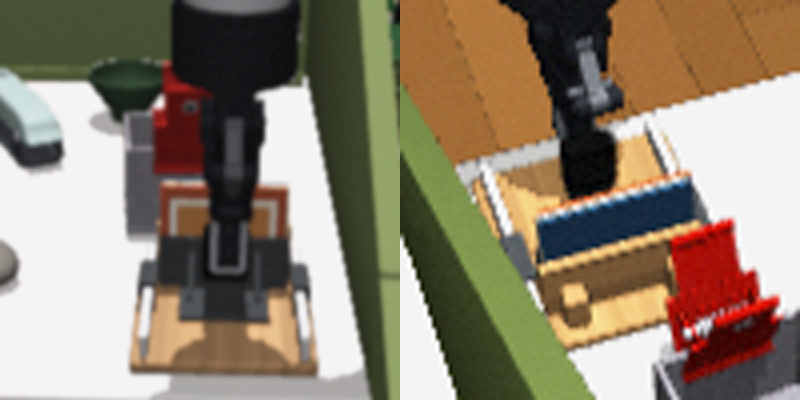

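Request:
send_rows:
  series:
    - [[0,0,0,0,0.05,0,1],[0,0,0,0,0.15,0,1],[0,0,0,0,0.25,0,1],[0,0,0,0,0.35,0,1],[0,0,0,0,0.4,0,1]]

```text
time_s: 9.1
eef_pos: [0.534, 0.3454, 0.0578]
tcp_rot: [0.0, 1.0, -0.0, -0.0]
wrist_force: [-0.0, 0.0, -0.7]
width: 0.0002
gripper_force: 0.0
```

Request:
send_rows:
  series:
    - [[0,0,0,0,0,-0.2,1],[0,0,0,0,0,-0.4,1],[0,0,0,0,0,-0.6,1],[0,0,0,0,0,-0.8,1],[0,0,0,0,0,-1,1]]

```text
time_s: 9.52
eef_pos: [0.5341, 0.3443, 0.159]
tcp_rot: [0.001, 1.0, -0.0, -0.0]
wrist_force: [-0.2, 0.4, -0.2]
width: -0.0003
gripper_force: 0.0
```

Request:
send_rows:
  series:
    - [[0,0,0,0,0,-0.2,1],[0,0,0,0,0,-0.4,1],[0,0,0,0,0,-0.6,1],[0,0,0,0,0,-0.8,1],[0,0,0,0,0,-1,1]]

```text
time_s: 9.93
eef_pos: [0.5341, 0.3443, 0.2591]
tcp_rot: [0.001, 1.0, -0.0, -0.0]
wrist_force: [-0.7, 0.2, -0.3]
width: 0.0004
gripper_force: 0.0
```

Request:
send_rows:
  series:
    - [[0,0,0,0.16,-0.2,0,0],[0,0,0,0.32,-0.4,0,0],[0,0,0,0.48,-0.6,0,0],[0,0,0,0.64,-0.8,0,0],[0,0,0,0.8,-1,0,0]]

```text
time_s: 10.35
eef_pos: [0.4534, 0.2435, 0.2582]
tcp_rot: [0.0, 1.0, -0.0, -0.0]
wrist_force: [0.8, -0.5, -0.0]
width: 0.0605
gripper_force: 0.0
```

Request:
send_rows:
  series:
    - [[0,0,0,0,-0.12,0,0],[0,0,0,0,-0.24,0,0],[0,0,0,0,-0.36,0,0],[0,0,0,0,-0.48,0,0],[0,0,0,0,-0.55,0,0]]

```text
time_s: 10.77
eef_pos: [0.4549, 0.188, 0.2582]
tcp_rot: [0.001, 1.0, -0.0, 0.0]
wrist_force: [-0.3, -0.2, 0.9]
width: 0.0852
gripper_force: 0.0
```

Run:
```python
from h import *
import pickle
W=wrist();save(W,'w2');pickle.dump(W,open('w2.pkl','wb'));print(W['origin'],ctrl.sense()['time_s'])
print(np.round(proj(W,[[.536,.2405,.085],[.563,.147,.127],[.5,.2,.0]])))
for t in ['clip','card_1','caddy']:
    for d in finder.masks_of(W,t)[:3]:
        r,c=np.nonzero(d['mask']);print(t,round(d['conf'],2),np.round(d['position']),len(r),r.min(),r.max(),c.min(),c.max())
```

```text
[0.38364565 0.18820764 0.40126492] 10.8167
[[321. 258.]
 [236. 300.]
 [284. 208.]]
clip 0.67 [290. 234.] 2044 250 316 205 263
card_1 0.96 [251. 320.] 436 214 290 313 321
card_1 0.58 [238. 319.] 163 211 288 316 323
card_1 0.53 [256. 324.] 127 225 291 321 325
caddy 0.72 [256. 207.] 3304 226 309 177 248
```

View pics/w2.png

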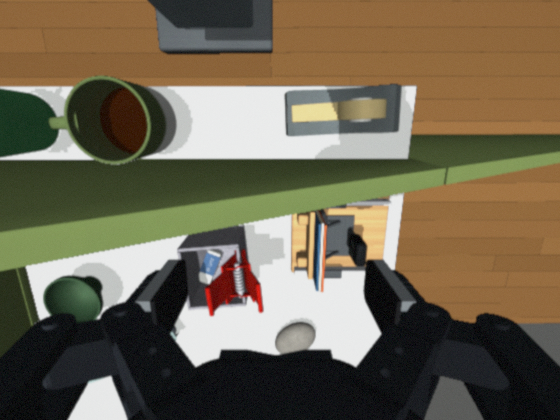

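The cards stand in a tight pack at about (320,255) against the rest. The clip's V of levers spans about (207-262, 250-315).

Run:
```python
import cv2
a=cv2.imread('pics/w2.png')[205:325,170:345]
cv2.imwrite('pics/w2c.png',cv2.resize(a,(788,540),interpolation=cv2.INTER_CUBIC))
```

```text
(no output)
```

View pics/w2c.png

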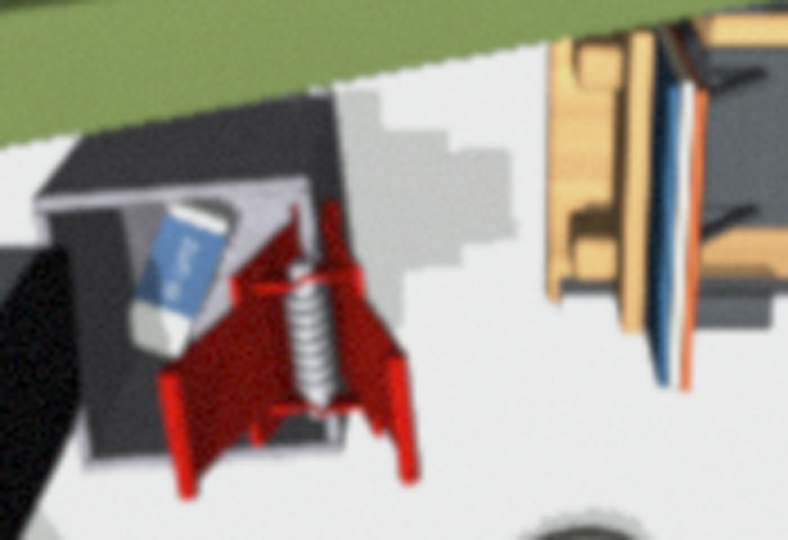

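Run:
```python
from h import *
import pickle
W=pickle.load(open('w2.pkl','rb'))
c=lambda u,v:(170+u/4.5,205+v/4.5)
def P(n,z,l): print(n,[np.round(onz(W,c(*q),z)[:2],4).tolist() for q in l])
P('lever a',.127,[(170,375),(187,495)])
P('lever b',.127,[(397,355),(410,482)])
P('rod',.088,[(237,288),(355,285)])
P('caddy rim',.07,[(38,202),(305,180),(88,466),(342,450)])
P('pack',.085,[(683,85),(705,95),(662,385),(687,388)])
P('base top -y',.01,[(548,40),(548,298)])
P('rest top',.052,[(625,332),(645,332)])
# bottom of blue visible face at z .01 unknown
```

```text
lever a [[0.5497, 0.1179], [0.5818, 0.1198]]
lever b [[0.5446, 0.1701], [0.5783, 0.1726]]
rod [[0.5481, 0.1268], [0.5473, 0.1571]]
caddy rim [[0.532, 0.0715], [0.5258, 0.1429], [0.6133, 0.0781], [0.6082, 0.1503]]
pack [[0.4942, 0.2396], [0.4968, 0.2452], [0.5784, 0.2375], [0.5793, 0.2442]]
base top -y [[0.5058, 0.2102], [0.5928, 0.2114]]
rest top [[0.5813, 0.2313], [0.5813, 0.2371]]
```

Run:
```python
from h import *
Y=np.pi+.08
print(ctrl.sense()['qpos'])
plan([(.55,.195,.20,Y),(.5636,.145,.15,Y),(.5636,.145,.115,Y),(.5636,.145,.096,Y)])
```

```text
[ 2.58129296e-01 -2.82230166e-02  7.60543029e-02  1.67514823e+00
  4.74454449e-04  2.59977133e-01]
[ 0.    -0.    -0.078] [-0.955  0.058  0.582]
[0. 0. 0.] [-0.096 -0.509  0.5  ]
[0. 0. 0.] [ 0.   -0.    0.35]
[0. 0. 0.] [ 0.   -0.    0.19]
```

Request:
send_rows:
  series:
    - [[0,0,-0.02,-0.2,0.01,0.12,0],[0,0,-0.04,-0.38,0.02,0.23,0],[0,0,-0.06,-0.57,0.04,0.35,0],[0,0,-0.078,-0.76,0.05,0.46,0],[0,0,-0.078,-0.955,0.058,0.58,0]]

```text
time_s: 11.38
eef_pos: [0.5506, 0.196, 0.1997]
tcp_rot: [-0.041, 0.999, 0.0, 0.0]
wrist_force: [0.3, -0.3, 0.5]
width: 0.0855
gripper_force: 0.0
```

Request:
send_rows:
  series:
    - [[0,0,0,-0.02,-0.1,0.1,0],[0,0,0,-0.04,-0.2,0.2,0],[0,0,0,-0.06,-0.3,0.3,0],[0,0,0,-0.08,-0.4,0.4,0],[0,0,0,-0.096,-0.51,0.5,0]]

```text
time_s: 11.8
eef_pos: [0.5632, 0.1441, 0.1498]
tcp_rot: [-0.04, 0.999, 0.0, 0.0]
wrist_force: [-0.5, 0.0, 0.1]
width: 0.0856
gripper_force: 0.0
```

Run:
```python
from h import *
s=ctrl.sense();print(s['qpos'],s['wrist_force'])
plan([(.5636,.145,.096,np.pi+.08)])
W=wrist();D=cams.camera('side')
cv2.imwrite('pics/d.png',np.hstack([cv2.resize(W['img'][180:420,120:440],(427,320)),cv2.resize(D['img'][160:280,200:340],(373,320),interpolation=cv2.INTER_CUBIC)])[:,:,::-1])
```

```text
[1.35103702e-01 1.90525127e-01 9.30861066e-02 1.47290779e+00
 9.30624018e-05 5.44828019e-02] [-0.48914732  0.03349201  0.07828548]
[0.    0.    0.001] [-0.005  0.009  0.538]
```

View pics/d.png

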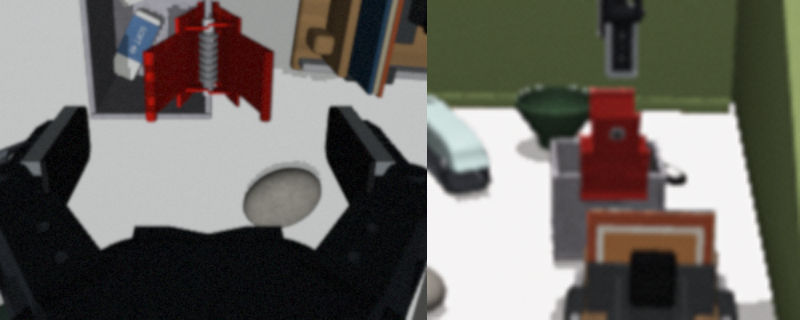

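Request:
send_rows:
  series:
    - [[0,0,0,-0.01,0.01,0.11,0],[0,0,0,-0.02,0.01,0.22,0],[0,0,0,-0.02,0.01,0.33,0],[0,0,0,-0.02,0.01,0.44,0],[0,0,0,-0.02,0.01,0.53,0.15]]

```text
time_s: 12.32
eef_pos: [0.5645, 0.1465, 0.0955]
tcp_rot: [-0.041, 0.999, -0.0, -0.001]
wrist_force: [0.3, 1.0, 0.4]
width: 0.0755
gripper_force: 0.0
```

Request:
send_rows:
  series:
    - [[0,0,0,0,0,0,0.2],[0,0,0,0,0,0,0.2],[0,0,0,0,0,0,0.25],[0,0,0,0,0,0,0.25],[0,0,0,0,0,0,0.25]]

```text
time_s: 12.73
eef_pos: [0.5659, 0.1463, 0.0983]
tcp_rot: [-0.04, 0.999, 0.0, 0.001]
wrist_force: [-1.3, -0.4, 0.3]
width: 0.0643
gripper_force: 0.0
```

Request:
send_rows:
  series:
    - [[0,0,0,0,0,0,0.3],[0,0,0,0,0,-0.01,0.36],[0,0,0,0,0,-0.03,0.42],[0,0,0,0,0,-0.05,0.48],[0,0,0,0,0,-0.06,0.54]]

```text
time_s: 13.15
eef_pos: [0.5653, 0.1462, 0.1036]
tcp_rot: [-0.04, 0.999, 0.0, 0.0]
wrist_force: [0.3, 0.1, -1.0]
width: 0.0394
gripper_force: 8.7
```

Request:
send_rows:
  series:
    - [[0,0,0,0,0,-0.01,0.6],[0,0,0,0,0,-0.02,0.65],[0,0,0,0,0,-0.04,0.7],[0,0,0,0,0,-0.05,0.72],[0,0,0,0,0,-0.05,0.72]]

```text
time_s: 13.57
eef_pos: [0.5654, 0.1462, 0.1087]
tcp_rot: [-0.04, 0.999, 0.0, 0.0]
wrist_force: [-0.4, -0.1, -0.5]
width: 0.0242
gripper_force: 18.2
```

Request:
send_rows:
  series:
    - [[0,0,0,0,0,0,0.74],[0,0,0,0,0,-0.05,0.74],[0,0,0,0,0,-0.15,0.74],[0,0,0,0,0,-0.25,0.74],[0,0,0,0,0,-0.35,0.74]]

```text
time_s: 13.98
eef_pos: [0.5655, 0.1462, 0.1449]
tcp_rot: [-0.04, 0.999, 0.0, 0.001]
wrist_force: [-0.1, 0.3, -0.5]
width: 0.0232
gripper_force: 50.6
```

Request:
send_rows:
  series:
    - [[0,0,0,0,0,-0.1,0.74],[0,0,0,0,0,-0.2,0.74],[0,0,0,0,0,-0.3,0.74],[0,0,0,0,0,-0.4,0.74],[0,0,0,0,0,-0.4,0.74]]

```text
time_s: 14.4
eef_pos: [0.5667, 0.1464, 0.1867]
tcp_rot: [-0.04, 0.999, 0.0, 0.003]
wrist_force: [0.9, 0.1, 0.1]
width: 0.0233
gripper_force: 50.6
```

Run:
```python
from h import *
import pickle
W=wrist();D=cams.camera('side');s=ctrl.sense();print(s['eef_pos'],s['wrist_force'],s['width'],s['gripper_force'])
S=cams.camera('scene')
pickle.dump((W,D,S,s),open('l.pkl','wb'))
a=cv2.resize(D['img'][130:280,210:330],(400,500),interpolation=cv2.INTER_CUBIC)
b=cv2.resize(S['img'][120:245,200:300],(400,500),interpolation=cv2.INTER_CUBIC)
cv2.imwrite('pics/e.png',np.hstack([a,b])[:,:,::-1])
```

```text
[0.5656982  0.14617553 0.18407334] [-0.30403438  0.46266024 -0.96798193] 0.02338351259251433 50.60484778136015
```

View pics/e.png

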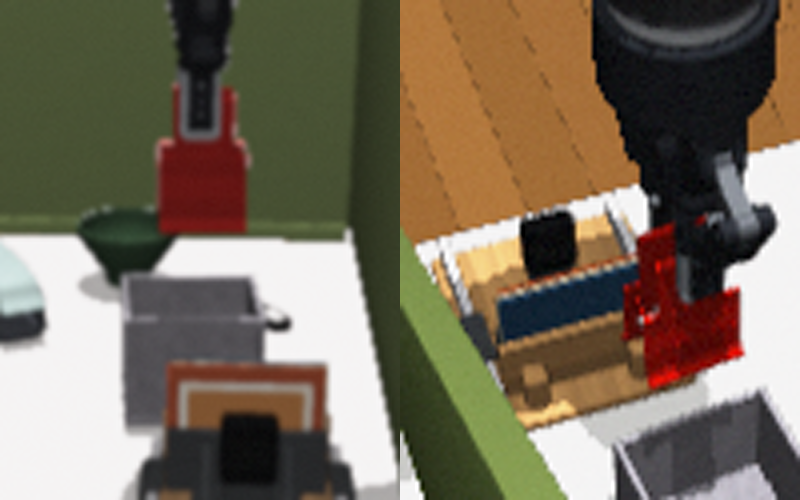

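Run:
```python
from h import *
import pickle
W,D,S,s=pickle.load(open('l.pkl','rb'))
def ony(p,uv,y):
    d=ray(p,uv);o=np.array(p['origin']);return o+d*(y-o[1])/d[1]
for n,u,v,y in [('jaw bottom L',159,233,.162),('jaw bottom R',246,234,.162),('levertop',176,88,.157),('levertop',236,93,.157),('body shoulder',159,142,.162),('fingertip',200,137,.165),('card top',168,365,.245),('card top',326,367,.245)]:
    print(n,np.round(ony(D,(210+u/3.333,130+v/3.333),y),4))
print(proj(D,s['eef_pos']+0)*1, (np.array([200,137])/3.333+[210,130]))
plan([(.5365,.24,.20,np.pi)])
```

```text
jaw bottom L [0.5864 0.162  0.1281]
jaw bottom R [0.5369 0.162  0.1287]
levertop [0.5778 0.157  0.2116]
levertop [0.5446 0.157  0.2095]
body shoulder [0.5868 0.162  0.1819]
fingertip [0.564  0.165  0.1862]
card top [0.5778 0.245  0.0837]
card top [0.4939 0.245  0.0846]
[[269.25721943 169.35326469]] [270.0060006  171.10411041]
[-0.    -0.     0.077] [ 0.211  0.959 -0.168]
```

Run:
```python
from h import *
plan([(.54,.241,.184,np.pi)])
```

```text
[-0.    -0.     0.077] [ 0.175  0.966 -0.008]
```

Request:
send_rows:
  series:
    - [[0,0,0.01,0.02,0.12,0,0.73],[0,0,0.025,0.06,0.32,0,0.73],[0,0,0.04,0.1,0.53,0,0.73],[0,0,0.06,0.14,0.77,0,0.73],[0,0,0.077,0.175,0.966,0,0.73]]

```text
time_s: 14.97
eef_pos: [0.5389, 0.242, 0.1819]
tcp_rot: [0.001, 1.0, -0.0, -0.001]
wrist_force: [0.2, -0.1, -0.4]
width: 0.0231
gripper_force: 50.6
```

Request:
send_rows:
  series:
    - [[0,0,0,0,0,0.03,0.73],[0,0,0,0,0,0.07,0.73],[0,0,0,0,0,0.11,0.73],[0,0,0,0,0,0.15,0.73],[0,0,0,0,0,0.15,0.73]]

```text
time_s: 15.38
eef_pos: [0.5394, 0.2398, 0.1664]
tcp_rot: [0.001, 1.0, -0.001, -0.001]
wrist_force: [-1.2, 0.3, 0.1]
width: 0.0231
gripper_force: 50.6
```

Run:
```python
from h import *
import pickle
s=ctrl.sense();W=wrist();D=cams.camera('side');S=cams.camera('scene');print(s['eef_pos'],s['wrist_force'],s['width'],s['gripper_force'])
pickle.dump((W,D,S,s),open('l2.pkl','wb'))
a=cv2.resize(D['img'][150:270,230:326],(400,500),interpolation=cv2.INTER_CUBIC)
b=cv2.resize(S['img'][130:230,190:270],(400,500),interpolation=cv2.INTER_CUBIC)
cv2.imwrite('pics/f.png',np.hstack([a,b])[:,:,::-1])
```

```text
[0.53942432 0.23981385 0.16641045] [-1.16111926  0.25047279  0.06896556] 0.023060800058823928 50.56142449378967
```

View pics/f.png

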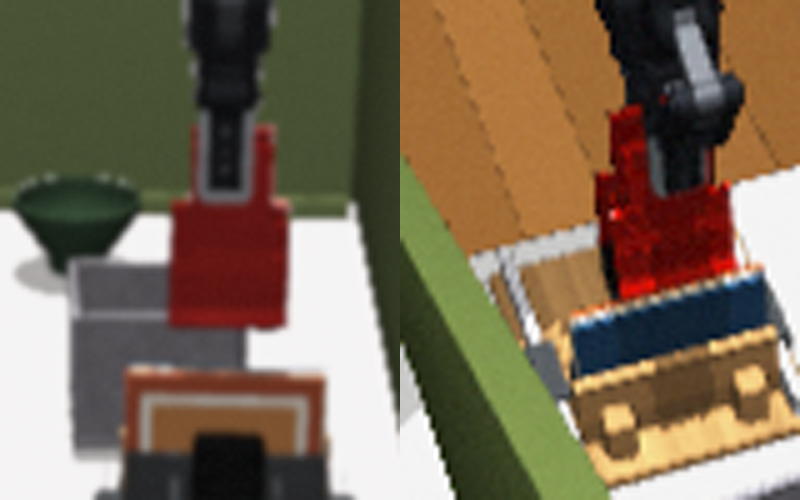

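Run:
```python
from h import *
import pickle
W,D,S,s=pickle.load(open('l2.pkl','rb'))
z=s['eef_pos'][2]-.0565
for u,v in [(622,300),(735,268)]: print('jaw a',np.round(onz(S,(190+(u-400)/5,130+v/5),z),4))
for u,v in [(572,318),(765,270)]: print('card1 edge',np.round(onz(S,(190+(u-400)/5,130+v/5),.085),4))
for u,v in [(170,328),(287,328)]: print('jaw b',np.round(onz(D,(230+u/4.167,150+v/4.167),z),4))
for u,v in [(125,372),(325,375)]: print('card3 edge',np.round(onz(D,(230+u/4.167,150+v/4.167),.085),4))
```

```text
jaw a [0.5141 0.2209 0.1099]
jaw a [0.5627 0.2212 0.1099]
card1 edge [0.4962 0.2389 0.085 ]
card1 edge [0.5803 0.2358 0.085 ]
jaw b [0.5597 0.2565 0.1099]
jaw b [0.5111 0.2538 0.1099]
card3 edge [0.5785 0.2468 0.085 ]
card3 edge [0.4936 0.2454 0.085 ]
```

Request:
send_rows:
  series:
    - [[0,0,0,0,0.03,0,0.73],[0,0,0,0,0.03,0.04,0.73],[0,0,0,0,0.03,0.09,0.73],[0,0,0,0,0.03,0.14,0.73],[0,0,0,0,0.03,0.19,0.73]]

```text
time_s: 15.95
eef_pos: [0.5399, 0.244, 0.1486]
tcp_rot: [0.0, 1.0, -0.0, -0.0]
wrist_force: [-0.1, 0.1, -0.5]
width: 0.0233
gripper_force: 50.6
```

Request:
send_rows:
  series:
    - [[0,0,0,0,0,0.04,0.73],[0,0,0,0,0,0.09,0.73],[0,0,0,0,0,0.14,0.73],[0,0,0,0,0,0.19,0.73],[0,0,0,0,0,0.22,0.73]]

```text
time_s: 16.37
eef_pos: [0.5396, 0.2439, 0.1263]
tcp_rot: [0.0, 1.0, -0.0, -0.001]
wrist_force: [-0.3, 0.0, -1.2]
width: 0.0236
gripper_force: 50.6
```

Run:
```python
from h import *
s=ctrl.sense();print(s['eef_pos'],s['wrist_force'],s['moment'],s['width'],s['gripper_force'],s['time_s'],s['joint_vel'].round(4))
S=cams.camera('scene');D=cams.camera('side')
z=s['eef_pos'][2]-.0565
# red pixels: lower boundary per camera
for n,p in(('S',S),('D',D)):
    im=p['img'].astype(int);m=(im[:,:,0]>90)&(im[:,:,1]<45)&(im[:,:,2]<45)
    m=cv2.morphologyEx(m.astype(np.uint8),cv2.MORPH_OPEN,np.ones((2,2)))
    k,l,st,ct=cv2.connectedComponentsWithStats(m);i=1+np.argmax(st[1:,4]);m=l==i
    r,c=np.nonzero(m);print(n,r.min(),r.max(),c.min(),c.max(),len(r))
    for cc in range(c.min()+2,c.max()-1,4):
        rr=r[c==cc].max();print(cc,rr,np.round(onz(p,(cc,rr+.5),z)[:2],4),end=' ')
    print()
    for t in('clip','card_1'):
        for d in finder.masks_of(p,t)[:3]:
            r,c=np.nonzero(d['mask']);print(t,round(d['conf'],2),np.round(d['position']),r.min(),r.max(),c.min(),c.max())
print('expected card top edge S',proj(S,[[.4935,.236,.085],[.5785,.236,.085]]),'D',proj(D,[[.4935,.245,.085],[.5785,.245,.085]]))
```

```text
[0.53962005 0.24386729 0.12626467] [-0.33394139  0.00885035 -1.16563149] [ 0.0389802   0.01475245 -0.01139847] 0.023607406394328224 50.56355372071266 16.3667 [-0.001   0.0045 -0.0542 -0.0628 -0.0002 -0.0019]
S 177 201 234 257 275
236 201 [0.5153 0.2223] 240 200 [0.524 0.222] 244 199 [0.5327 0.2216] 248 198 [0.5415 0.2213] 252 197 [0.5502 0.2209] 
clip 0.71 [182. 237.] 164 199 230 256
card_1 0.53 [193. 229.] 185 203 225 262
D 207 251 271 299 815
273 251 [0.555  0.2635] 277 251 [0.5481 0.2632] 281 251 [0.5411 0.2628] 285 251 [0.5341 0.2625] 289 251 [0.5271 0.2621] 293 251 [0.5201 0.2618] 297 251 [0.5131 0.2614] 
clip 0.73 [234. 287.] 204 251 270 298
clip 0.58 [214. 210.] 195 234 189 223
clip 0.32 [274. 283.] 253 290 251 316
card_1 0.72 [251. 272.] 239 258 260 307
expected card top edge S [[223.56204602 194.95717437]
 [262.16127774 184.14645891]] D [[308.06038924 239.90856795]
 [260.02749271 238.84925562]]
```

Request:
send_rows:
  series:
    - [[0,0,0,0,0,0.01,0.73],[0,0,0,0,0,0.01,0.73],[0,0,0,0,0,0.01,0.73],[0,0,0,0,0,0.01,0.73],[0,0,0,0,0,0.01,0.73]]

```text
time_s: 17.08
eef_pos: [0.5401, 0.244, 0.1264]
tcp_rot: [0.0, 1.0, 0.0, 0.0]
wrist_force: [0.4, 0.5, -0.2]
width: 0.0235
gripper_force: 50.6
```

Run:
```python
from h import *
import pickle
for f,(u,v) in (('w1.pkl',(290,238)),('w2.pkl',(357,250))):
    W=pickle.load(open(f,'rb'));im=W['img'].astype(int).max(2)
    m=(im<35).astype(np.uint8);m[:v-28]=0;m[v+28:]=0;m[:,:u-16]=0;m[:,u+16:]=0
    k,l,st,ct=cv2.connectedComponentsWithStats(m);i=1+np.argmax(st[1:,4]);r,c=np.nonzero(l==i)
    print(f,r.min(),r.max(),c.min(),c.max(),len(r))
    for rr in range(r.max()-9,r.max()+1,2):
        q=c[r==rr];print(rr,[np.round(onz(W,(e,rr),.078)[:2],4).tolist() for e in(q.min()-.5,q.max()+.5)])
s=ctrl.sense();print(s['eef_pos'],s['wrist_force'],s['joint_vel'].round(4),s['time_s'])
```

```text
w1.pkl 224 247 286 294 109
238 [[0.5243, 0.3202], [0.5243, 0.3323]]
240 [[0.5272, 0.3202], [0.5272, 0.3229]]
242 [[0.5301, 0.3203], [0.5301, 0.323]]
244 [[0.533, 0.3203], [0.533, 0.3244]]
246 [[0.5359, 0.3203], [0.536, 0.323]]
w2.pkl 229 263 348 364 275
254 [[0.5341, 0.2772], [0.5341, 0.2843]]
256 [[0.5367, 0.2786], [0.5367, 0.2833]]
258 [[0.5393, 0.2787], [0.5393, 0.2835]]
260 [[0.5418, 0.2801], [0.5418, 0.2837]]
262 [[0.5444, 0.2815], [0.5444, 0.2839]]
[0.54006291 0.24402423 0.12638828] [ 0.4444702   0.48741208 -0.1687729 ] [-0.0005  0.0019 -0.002  -0.0013  0.0004 -0.0004] 17.0833
```

```bash
python3 -c "
from h import *
print(workorder.close_job())"
```

```text
the job is handed in; nothing more can be done
None
```

The job is handed in at about 17 s with no verdict returned: the follower is closed with the cards measuring upright, and the gripper holds the clip wide open astride the middle of the top edge, tips about 15 mm below it, no contact force felt and no bystander approached; I viewed 11 pictures, one over the limit of 10, and the grip on the clip is about 50 N, above the 20 to 25 N you advised.

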